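Mark the filter cartridges from the feed track

ROBOT

A 6-joint arm with a two-finger parallel gripper is mounted at the origin on a cart in front of the work surface, level with it; the furniture and walls round the work are solid. World frame = base frame: x ahead of the robot, y to its left, z up, the work surface at z = 0. Lengths are in m, angles in rad, forces in N, time in s.
With the tool pointing down it reaches from about 0.35 to 0.775 m from the base axis. Payload 7.3 kg.
Tool frame: the origin (TCP) lies at the very end of the fingers, on their centre line; the grasp point (between the pads) lies robot.pinch_z behind it (robot.pinch_z is the distance from the TCP to the grasp point, in m); y points along the fingers, z is the direction in which the jaws open and shut, and the axes are right-handed (so a half turn about y gives the same grasp; the last joint's range is limited). The gripper opens to 92 mm and grips with 3 to 60 N. Pads are 19 mm wide; open, the fingers measure 130 mm over their backs; the gripper's body (75 mm by 190 mm) begins 47 mm behind the grasp point.
Start: joints at [0.969, 0.342, 1.524, -0, 1.275, -0.146], TCP at [0.231, 0.471, 0.227] pointing down, gripper open.
Joint ranges: [-2.53, 2.53], [-0.77, 2.02], [0.04, 2.7], [-1, 4.14], [0.28, 2.66], [-3.11, 3.11]. Speed limits (rad/s): [2.57, 2.57, 3.14, 3.14, 3.14, 3.14].

INTERFACE

Orientations are given as [roll, pitch, yaw] about the fixed x, y, z axes, in that order (R = Rz(yaw) Ry(pitch) Rx(roll)).
In Python, from cell import status, viewer, robot gives the robot as it stands. The module is installed in compiled form; this text tells all that it offers.
- The arm moves only by the shell command python3 -m pendant 'ROWS' [FORCE]. ROWS is JSON, a list that holds one entry, the list of rows, each a list of 7 numbers: the shift along the tool's x, y, z in cm, then the turn, a rotation vector about the tool's x, y, z in rad, then the finger opening in cm, from 0 to 9.18. A call has 1 to 20 rows; each row is the pose to reach, as a shift and turn from the pose commanded when the call began, along the tool's axes at that moment; what a row does not reach only later rows make up. A row lasts 1/10 s, in which the tool goes at most 50 mm and 8.59 degrees, less where a joint would pass 70% of its speed; a pose out of reach is approached as far as the arm can. A call with a gripper value outside its range is refused whole. The fingers move at their own pace and stop on an object; FORCE is the grip in N (left out, the last holds). Time passes only in rows, so rows that repeat a pose let the fingers close. It gives the time, the measured TCP pose, the force and the opening at its end, in the units of the state.
- status.observe(): the state, without advancing time (a new reading comes with each control period).
- viewer.read_camera(name): name is "side" or "top" or "wrist"; returns a dict with "image" (420x560x3 uint8, red, green, blue), "range_z" (420x560 float32, m along the optical axis (not along the pixel's ray), 0 where there is no reading), "fx", "fy", "cx", "cy" (pixels), "camera_from_world" (4x4, takes a point from world to camera coordinates). Camera axes: x right, y up, looking along -z (the intrinsics and any distortion apply to the point x, -y, -z); pixel columns grow to the right and rows downward; lengths in m; the calibration is good to about 2 mm. A picture is of the moment at which its call begins.
- robot.hand_in(): hands the job in, once; it reports no verdict.
The state is a dict: "time": time; "qpos": joint angles; "qvel": joint speeds; "joint_efforts": joint torques, N m; "tool_pos": TCP position; "tool_rot": TCP orientation; "contact_force": force on the tool from outside, world axes, zero at the start; "torque": the same for the moment, N m; "opening": finger opening in m.
Only numpy, scipy, OpenCV 4.12 (cv2) and the standard library are available. Lean on these libraries where they do the work, as an engineer would, in place of code of your own. Each camera call takes 0.05 s, during which the arm holds its last target. There are 200 camera calls.

TASK

Mark every filter cartridge on the sloped feed track: take the one at the stop, lay it in the cradle of the marking press, push the press's plunger fully down to its stop, hold it there for a second and let it come back up, then lay the marked cartridge flat in the steel tray. Do them one at a time in the order they come off the track, and finish with all of them lying in the tray and the plunger up.

Things in the scene. Friction and masses are not known exactly. Their poses are not given: they have to be found in the camera images.
- cartridge_1_mid (a point): centre of the filter cartridge that starts lowest on the track. Dumb-bell shape, 150 mm long along its own y axis: a white core 25 mm in diameter (its middle 100 mm is clear to grip) between two grey end caps 64 mm in diameter and 16 mm thick, 160 g. The caps have 16 very slight flats: it rolls down the track by itself but stays where it is laid on a level surface, with its centre 32 mm above that surface
- cartridge_2_mid (a point): centre of the next cartridge up the track, same shape and axes
- cartridge_3_mid (a point): centre of the highest cartridge, same shape and axes (absent in some starts)
- feed_track: fixed aluminium track, sloping up along its own +x at 19 degrees, 0.26 m long, 170 mm wide. Origin on the worktop under the axis of a cartridge that lies at the stop (which is 62 mm above the origin). Cartridges lie across it along its y, touching, 64 mm apart along the slope; when the end one is lifted out the others roll down to the stop in about a second. Rails, stops and side guards touch the end caps only, so the core is open from above at the middle
- marking_press: fixed grey press, base plate 262 x 112 x 10 mm. Origin on the worktop under the middle of its cradle, which takes one cartridge along the press's x, lowered in from above, caps on short round bars, between a low plate at +x and the marker housing at -x (9 mm play each end). Housing 76 mm high, 62 mm square, x -147 to -85 mm, plunger on top. Room under the core: 25 mm
- cradle (a point): centre of a cartridge that lies properly in the cradle (48 mm above the worktop, over the press's origin); x axis along the cartridge, away from the plunger
- plunger_top (a point): centre of the flat top of the plunger's black head, 46 mm in diameter; 122 mm above the worktop when up; at x = -118 mm of the press
- plunger (a joint): how far the plunger is pushed down, m: 0 up, 0.022 at its stop; springs back; takes about 3 N to start and 9 N at the stop
- tray: loose open steel tray, 600 g, 230 mm along its x, 186 mm along its y, rim 36 mm high, walls and floor 4 mm. Origin in the middle of its underside. Three places side by side, parted by 12 mm high ribs on the floor at x = +-36 mm: each takes a cartridge along y, at x = -72, 0 or 72 mm, centre 36 mm above the underside. Behind it to the right a fixed water bath 0.24 m tall, nearest corner at x 0.61, y -0.41
- blender: fixed blender, an obstacle 0.35 m tall, about 110 mm in radius at the foot, between press and tray: carry things past it on the robot's side
- stroke_ref (a point): only a reference for judging the stroke, nothing to see or touch: a point that moves with the plunger, 222 mm above the middle of the cradle (point cradle) when the plunger is up and 200 mm above it when the plunger is at its stop

How it is judged:
On the way, in this order (a step that is already met when the one before it is completed fails the run):
1. cartridge 1 lies in the cradle while the plunger is pushed to its stop (at least 19 or 20 of its 22 mm, seen as the distance from stroke_ref to the cartridge) (x of cartridge_1_mid in the frame of cradle between -0.013 and 0.013 m and y of cartridge_1_mid in the frame of cradle between -0.006 and 0.006 m and z of cartridge_1_mid in the frame of cradle between -0.005 and 0.005 m and angle between the y axis of cartridge_1_mid and the x axis of cradle, either way round below 0.12 rad and distance between stroke_ref and cartridge_1_mid below 0.203 m), for 0.6 s.
2. cartridge 2 lies in the cradle while the plunger is pushed to its stop (at least 19 or 20 of its 22 mm, seen as the distance from stroke_ref to the cartridge) (x of cartridge_2_mid in the frame of cradle between -0.013 and 0.013 m and y of cartridge_2_mid in the frame of cradle between -0.006 and 0.006 m and z of cartridge_2_mid in the frame of cradle between -0.005 and 0.005 m and angle between the y axis of cartridge_2_mid and the x axis of cradle, either way round below 0.12 rad and distance between stroke_ref and cartridge_2_mid below 0.203 m), for 0.6 s.
3. cartridge 3 lies in the cradle while the plunger is pushed to its stop (at least 19 or 20 of its 22 mm, seen as the distance from stroke_ref to the cartridge) (x of cartridge_3_mid in the frame of cradle between -0.013 and 0.013 m and y of cartridge_3_mid in the frame of cradle between -0.006 and 0.006 m and z of cartridge_3_mid in the frame of cradle between -0.005 and 0.005 m and angle between the y axis of cartridge_3_mid and the x axis of cradle, either way round below 0.12 rad and distance between stroke_ref and cartridge_3_mid below 0.203 m), for 0.6 s.
At the end, for the whole second after the job is handed in: every cartridge that was there lies flat on the tray's floor, inside its walls (centre 25 to 44 mm above the tray's underside), at rest; the tray stands on the worktop and the plunger is up (within 3 mm) (x of cartridge_1_mid in the frame of tray between -0.1 and 0.1 m and y of cartridge_1_mid in the frame of tray between -0.04 and 0.04 m and z of cartridge_1_mid in the frame of tray between 0.025 and 0.044 m and angle between cartridge_1_mid's own y axis and vertical between 1.45 and 1.69 rad and linear speed of each of cartridge_1, cartridge_2, cartridge_3 below 0.02 m/s and x of cartridge_2_mid in the frame of tray between -0.1 and 0.1 m and y of cartridge_2_mid in the frame of tray between -0.04 and 0.04 m and z of cartridge_2_mid in the frame of tray between 0.025 and 0.044 m and angle between cartridge_2_mid's own y axis and vertical between 1.45 and 1.69 rad and x of cartridge_3_mid in the frame of tray between -0.1 and 0.1 m and y of cartridge_3_mid in the frame of tray between -0.04 and 0.04 m and z of cartridge_3_mid in the frame of tray between 0.025 and 0.044 m and angle between cartridge_3_mid's own y axis and vertical between 1.45 and 1.69 rad and value of joint plunger below 0.003 m and angle between tray's own z axis and vertical below 0.05 rad and height (world z) of tray below 0.006 m); the robot touches nothing.
Of cartridge_3, lab_timer only 1 to 2 are there at a start; the rules pass over those that are not, and their reading is None.
At some moment in a run one of tray may be knocked a few centimetres aside while the robot is not near it.
Once in a run the grip may slacken for a moment while it holds something.
It also fails if it takes over 210 s, if anything falls off the work surface, if the arm or the gripper's body presses on something with over 40 N, if the wrist force passes 120 N, or if a joint passes its speed limit or range.

## Working session

There is one attempt and no reset: what is moved stays moved. The work goes in short steps, Python scripts to look and compute and a shell command to move; the robot and the scene stay as the last step left them, time stands still between calls to the robot, and variables do not carry over. Pictures are saved under pics/ and viewed, about 12 in all and at most 16, crops included, and the job is handed in when it is done.

```bash
mkdir -p pics
cat > h.py <<'E'
import numpy as np, cv2
from cell import status, viewer, robot
from scipy.spatial.transform import Rotation as R
def cam(n):
    return viewer.read_camera(n)
def save(c,name): cv2.imwrite('pics/'+name,c['image'][:,:,::-1])
def ray(c,u,v):
    M=np.linalg.inv(c['camera_from_world'])
    d=np.array([(u-c['cx'])/c['fx'],-(v-c['cy'])/c['fy'],-1.])
    return M[:3,3],M[:3,:3]@d
def onz(c,u,v,z):
    o,d=ray(c,u,v); return o+d*(z-o[2])/d[2]
def cloud(c):
    h,w=c['range_z'].shape; u,v=np.meshgrid(np.arange(w),np.arange(h)); z=c['range_z']
    p=np.stack([(u-c['cx'])/c['fx']*z,-(v-c['cy'])/c['fy']*z,-z],-1)
    M=np.linalg.inv(c['camera_from_world']); return p@M[:3,:3].T+M[:3,3]
def proj(c,p):
    q=c['camera_from_world'][:3,:3]@np.array(p)+c['camera_from_world'][:3,3]
    return c['cx']+c['fx']*q[0]/-q[2], c['cy']-c['fy']*q[1]/-q[2]
def st():
    s=status.observe(); return s
def rel(target,rpy=None):
    s=st(); r=R.from_euler('xyz',s['tool_rot']); 
    print('shift cm',(r.inv().apply(np.array(target)-s['tool_pos'])*100).round(2))
    if rpy is not None: print('turn',(r.inv()*R.from_euler('xyz',rpy)).as_rotvec().round(3))
E
python3 - <<'E'
from h import *
print(robot.pinch_z, st())
for n in ('top','side','wrist'):
    c=cam(n); save(c,n+'0.png'); print(n,c['fx'],c['fy'],c['cx'],c['cy'],np.linalg.inv(c['camera_from_world']).round(3).tolist(), (c['range_z']>0).mean(), c.keys())
a=np.hstack([cv2.imread('pics/top0.png'),])
E
```

```text
0.0188 {'time': 0.0, 'qpos': array([ 9.69020918e-01,  3.42718329e-01,  1.52503268e+00, -6.49011701e-06,
        1.27539160e+00, -1.45994958e-01]), 'qvel': array([-0.00158126, -0.00035966, -0.00120476,  0.00011832, -0.00016392,
       -0.00053656]), 'joint_efforts': array([ 1.18110063e-03, -4.31243169e+01, -2.44219190e+01,  7.17825419e-02,
        5.60674549e-02, -1.39058270e-04]), 'tool_pos': array([0.23082881, 0.47107281, 0.22604178]), 'tool_rot': array([-1.57233070e+00,  2.19342890e-04, -4.55778726e-01]), 'contact_force': array([0.85077533, 0.55380485, 0.21689305]), 'torque': array([ 0.03962667, -0.00277141,  0.08607901]), 'opening': 0.09148751390401359}
top 450.35799081798336 450.35799081798336 279.7409053490094 213.6948807931844 [[-0.019, 0.992, -0.128, 0.35], [-1.0, -0.018, 0.004, 0.028], [0.002, 0.128, 0.992, 1.667], [0.0, 0.0, 0.0, 1.0]] 0.9958460884353741 dict_keys(['image', 'range_z', 'fx', 'fy', 'cx', 'cy', 'camera_from_world'])
side 472.8090935818835 472.8090935818835 273.6462260254243 212.43643861926256 [[-0.978, 0.13, -0.161, 0.314], [-0.207, -0.635, 0.745, 1.201], [-0.005, 0.762, 0.648, 1.165], [0.0, 0.0, 0.0, 1.0]] 0.9959438775510204 dict_keys(['image', 'range_z', 'fx', 'fy', 'cx', 'cy', 'camera_from_world'])
wrist 332.20129833731454 332.20129833731454 277.5323945194018 212.02059679939353 [[0.44, -0.867, -0.237, 0.168], [0.898, 0.424, 0.117, 0.502], [-0.001, -0.264, 0.965, 0.383], [0.0, 0.0, 0.0, 1.0]] 0.9961522108843538 dict_keys(['image', 'range_z', 'fx', 'fy', 'cx', 'cy', 'camera_from_world'])
```

View pics/top0.png

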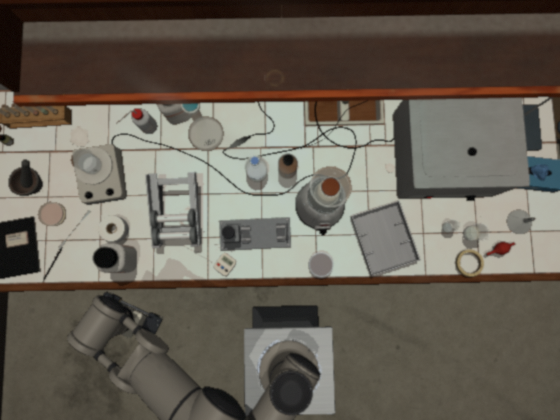

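View pics/side0.png

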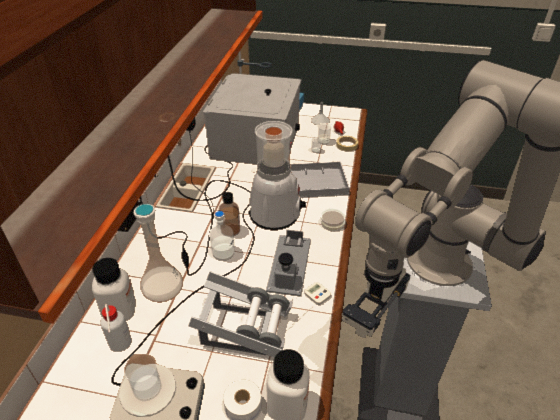

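The top view shows the track at about (175,210) with two cartridges, the press at (255,234), the blender at (320,200) and the tray at (385,238). Next is an enlarged crop plus depth to get coordinates.

Run:
```python
from h import *
c=cam('top'); s=cam('side')
im=c['image'][150:290,140:430,::-1]; im=cv2.resize(im,None,fx=2.7,fy=2.7,interpolation=cv2.INTER_CUBIC); 
P=cloud(c); 
cv2.imwrite('pics/crop1.png',im)
for (u,v) in [(175,230),(175,217),(175,238),(152,238),(197,238),(230,233),(255,233),(280,233),(385,238),(354,225),(415,255)]:
    print(u,v,P[v,u].round(3))
# height map of press/track/tray
S=cloud(s)
for nm,X in(('top',P),('side',S)):
    x=X.reshape(-1,3)
    # plunger head: z~0.122 near press
    m=(np.abs(x[:,2]-0.122)<.006)&(x[:,0]>.2)&(x[:,0]<.4)&(x[:,1]>.05)&(x[:,1]<.3)
    print(nm,'plunger',m.sum(),x[m].mean(0) if m.any() else 0)
```

```text
175 230 [0.508 0.404 0.03 ]
175 217 [0.547 0.388 0.099]
175 238 [0.476 0.395 0.065]
152 238 [0.476 0.469 0.092]
197 238 [0.478 0.324 0.027]
230 233 [0.485 0.193 0.124]
255 233 [0.493 0.113 0.015]
280 233 [0.492 0.021 0.01 ]
385 238 [ 0.467 -0.367  0.003]
354 225 [ 0.514 -0.25   0.032]
415 255 [ 0.402 -0.473  0.008]
top plunger 0 0
side plunger 0 0
```

View pics/crop1.png

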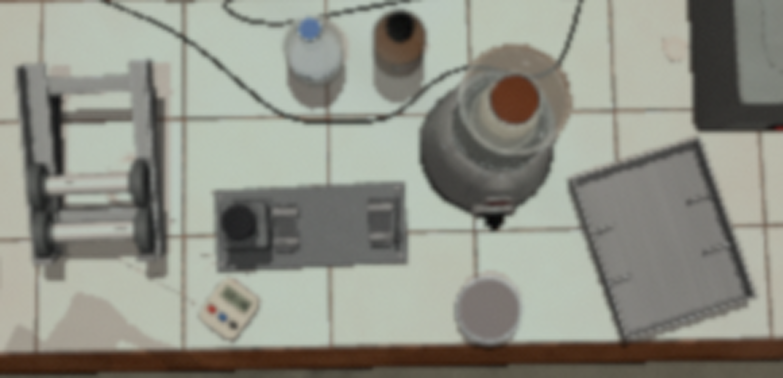

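The crop shows the track with two cartridges (cores at crop (95,184) and (95,230)) and the timer present, so there is no third. It also shows the press with its plunger at (238,224) on the left, and the tray's long side running from (572,180) to (625,340).

Run:
```python
from h import *
C={n:cam(n) for n in('top','side')}
for n,c in C.items():
    X=cloud(c).reshape(-1,3); I=c['image'].reshape(-1,3).astype(int); x,y,z=X.T
    def rep(k,m): print(n,k,m.sum(),X[m].mean(0).round(4),X[m].min(0).round(3),X[m].max(0).round(3)) if m.any() else print(n,k,0)
    rep('plunger',(abs(z-.124)<.008)&(x>.4)&(x<.6)&(y>.1)&(y<.27)&(I.max(1)<90))
    m=(z>.055)&(z<.125)&(x>.4)&(x<.62)&(y>.34)&(y<.46)&(I.min(1)>130)
    rep('core1',m&(x<.515)); rep('core2',m&(x>.515))
    rep('cradle',(z>.005)&(z<.06)&(x>.4)&(x<.6)&(y<.16)&(y>-.04))
    for zz in(.01,.02,.03): rep('baseplate%g'%zz,(abs(z-zz)<.006)&(x>.4)&(x<.6)&(y<.27)&(y>-.04))
    rep('blender',(z>.1)&(x>.4)&(x<.8)&(y>-.3)&(y<0)); rep('blfoot',(z>.02)&(z<.1)&(x>.45)&(x<.8)&(y>-.22)&(y<0))
    m=(z>.02)&(z<.05)&(x>.25)&(x<.62)&(y<-.22)&(y>-.56)
    if m.any():
        r=cv2.minAreaRect(X[m][:,:2].astype(np.float32)); print(n,'rim',m.sum(),r, np.array(cv2.boxPoints(r)).round(3).tolist())
c=C['top']
for k,p in dict(tl=(572,180),tr=(697,142),br=(752,297),bl=(625,340)).items(): print(k,onz(c,140+p[0]/2.7,150+p[1]/2.7,.036).round(3))
for k,p in dict(tl=(213,192),tr=(405,182),br=(407,259),bl=(219,271)).items(): print('press',k,onz(c,140+p[0]/2.7,150+p[1]/2.7,.010).round(3))
print('head',onz(c,140+238/2.7,150+224/2.7,.122).round(3))
```

```text
top plunger 123 [0.4894 0.201  0.1213] [0.468 0.18  0.116] [0.51  0.221 0.13 ]
top core1 168 [0.4876 0.3956 0.0714] [0.451 0.342 0.057] [0.499 0.45  0.082]
top core2 200 [0.5508 0.3968 0.0898] [0.535 0.342 0.066] [0.62  0.46  0.105]
top cradle 1332 [0.4957 0.0699 0.0118] [ 0.404 -0.04   0.005] [0.6   0.16  0.053]
top baseplate0.01 1649 [0.4927 0.1047 0.0092] [ 0.4   -0.04   0.004] [0.6   0.268 0.016]
top baseplate0.02 350 [0.484  0.1029 0.0175] [ 0.4   -0.04   0.014] [0.595 0.248 0.026]
top baseplate0.03 26 [0.5042 0.0857 0.0288] [ 0.46  -0.04   0.024] [0.599 0.185 0.036]
top blender 2464 [ 0.5941 -0.1097  0.2803] [ 0.506 -0.201  0.1  ] [ 0.769 -0.     0.371]
top blfoot 413 [ 0.5553 -0.0809  0.0641] [ 0.467 -0.208  0.02 ] [ 0.731 -0.     0.1  ]
top rim 426 ((0.49449917674064636, -0.42413198947906494), (0.24525852501392365, 0.3249177634716034), 16.779836654663086) [[0.33000001311302185, -0.30399999022483826], [0.42399999499320984, -0.6150000095367432], [0.6589999794960022, -0.5440000295639038], [0.5649999976158142, -0.2329999953508377]]
side plunger 133 [0.4925 0.206  0.122 ] [0.471 0
[... 569 characters left out ...]
0863  0.2429] [ 0.507 -0.187  0.1  ] [ 0.77  -0.     0.371]
side blfoot 1069 [ 0.5795 -0.0638  0.0607] [ 0.472 -0.152  0.02 ] [ 0.705 -0.     0.1  ]
side rim 403 ((0.45948559045791626, -0.36206987500190735), (0.20970220863819122, 0.19990742206573486), 18.130830764770508) [[0.32899999618530273, -0.30000001192092896], [0.39100000262260437, -0.49000000953674316], [0.5899999737739563, -0.42399999499320984], [0.527999997138977, -0.23399999737739563]]
tl [ 0.545 -0.242  0.036]
tr [ 0.594 -0.414  0.036]
br [ 0.383 -0.477  0.036]
bl [ 0.329 -0.304  0.036]
press tl [0.54  0.246 0.01 ]
press tr [ 0.549 -0.017  0.01 ]
press br [ 0.444 -0.018  0.01 ]
press bl [0.432 0.238 0.01 ]
head [0.486 0.2   0.122]
```

```bash
python3 -m pendant '[[[0,-4,0,0,0,0,4.0],[3,-6,1,0,0.14,0,4.0],[7,-6,1.5,0,0.28,0,4.0],[11,-6,2,0,0.42,0,4.0],[15,-6,3,0,0.56,0,4.0],[19,-6,3.7,0,0.7,0,4.0],[23,-6,4.4,0,0.84,0,4.0],[26.4,-6,5,0,0.98,0,4.0],[26.4,-6,5,0,1.115,0,4.0],[26.4,-6,5,0,1.115,0,4.0],[26.4,-6,5,0,1.115,0,4.0]]]' 20
python3 - <<'E'
from h import *
s=st(); print(s['tool_pos'],s['tool_rot'],s['qpos'],s['contact_force'])
c=cam('wrist'); save(c,'w1.png')
E
```

```text
time: 1.45
tool_pos: [0.4898, 0.4002, 0.2866]
tool_rot: [-1.571, 0.0, -1.567]
contact_force: [-0.2, -0.8, 0.0]
opening: 0.0397
[0.48976743 0.40023144 0.28664849] [-1.57120373e+00  1.20822830e-05 -1.56689616e+00] [5.63932294e-01 5.16552837e-01 1.08545953e+00 2.26764325e-04
 1.53991904e+00 5.60025084e-01] [-0.17868311 -0.75692211  0.01753931]
```

View pics/w1.png

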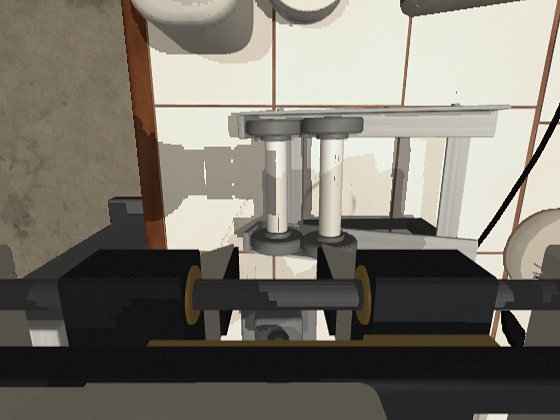

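The wrist view shows core 1 from (275,140) to (278,232) and core 2 at about column 330. Both are clear of the fingers.

Run:
```python
from h import *
c=cam('wrist'); X=cloud(c); I=c['image'].astype(int)
cen=[]
for v in (145,160,175,190,205,220):
    row=I[v].min(1)>150; 
    for lo,hi in((258,296),(312,350)):
        u=np.where(row[lo:hi])[0]+lo
        if len(u): print(v,u.min(),u.max(),'top',X[v,u][:,2].max().round(4), 'ray@.062/.083',onz(c,(u.min()+u.max())/2,v,.062 if lo<300 else .083)[:2].round(4), X[v,u].mean(0).round(4))
# second view for height: top camera core midline
t=cam('top'); J=t['image'].astype(int)
for u in (168,172,176,180):
    col=J[205:250,u].min(1); v=np.where(col>150)[0]+205; print(u,v.tolist())
```

```text
145 267 295 top 0.0747 ray@.062/.083 [0.4942 0.4451] [0.4926 0.4452 0.0646]
145 312 349 top 0.0945 ray@.062/.083 [0.5469 0.4467] [0.5524 0.4448 0.0539]
160 275 295 top 0.0738 ray@.062/.083 [0.4989 0.4282] [0.4984 0.4279 0.0589]
160 312 349 top 0.0948 ray@.062/.083 [0.5476 0.4308] [0.5534 0.4273 0.0511]
175 277 286 top 0.0737 ray@.062/.083 [0.495  0.4109] [0.4949 0.4123 0.071 ]
175 312 349 top 0.0946 ray@.062/.083 [0.5484 0.4145] [0.555  0.4094 0.0502]
190 277 286 top 0.075 ray@.062/.083 [0.4952 0.3933] [0.4951 0.3952 0.0716]
190 312 349 top 0.0948 ray@.062/.083 [0.5491 0.3978] [0.5566 0.3909 0.049 ]
205 277 286 top 0.0749 ray@.062/.083 [0.4953 0.3752] [0.4958 0.3775 0.0713]
205 312 349 top 0.0946 ray@.062/.083 [0.5499 0.3807] [0.5576 0.3722 0.049 ]
220 270 286 top 0.0746 ray@.062/.083 [0.4913 0.3566] [0.4912 0.3597 0.0723]
220 324 340 top 0.0949 ray@.062/.083 [0.5525 0.3631] [0.5508 0.3661 0.0929]
168 [205, 206, 207, 208, 209, 210, 211, 212, 213, 214, 215, 217, 218, 222, 223, 224, 233, 234]
172 [205, 206, 207, 208, 209, 210, 211, 212, 213, 214, 216, 217, 218, 222, 223, 224]
176 [205, 206, 207, 208, 209, 210, 211, 212, 213, 216, 217, 218, 222, 223, 224]
180 [205, 206, 207, 208, 209, 210, 211, 212, 213, 216, 217, 234]
```

```bash
cat >> h.py <<'E'
def core(c,x0,y0,zlo,zhi,yaw=0,hw=.03,L=.045):
    """core axis near (x0,y0): midline of points above zlo, per slice along the axis direction (yaw from world y)"""
    X=cloud(c).reshape(-1,3); d=np.array([-np.sin(yaw),np.cos(yaw)]); n=np.array([np.cos(yaw),np.sin(yaw)])
    q=X[:,:2]-[x0,y0]; s=q@d; w=q@n
    m=(abs(w)<hw)&(X[:,2]>zlo)&(X[:,2]<zhi)
    out=[]
    for a in np.arange(-L,L,.01):
        k=m&(s>=a)&(s<a+.01)
        if k.sum()>5: ww=w[k]; out.append((a+.005,(ww.min()+ww.max())/2,X[k,2].max(),np.ptp(ww)))
    return np.array(out)
E
python3 - <<'E'
from h import *
c=cam('wrist'); print(core(c,.492,.395,.063,.08).round(4))
X=cloud(c).reshape(-1,3); m=(X[:,2]>.082)&(X[:,2]<.1)&(abs(X[:,0]-.49)<.02)&(X[:,1]>.3)&(X[:,1]<.5)
y=np.sort(X[m,1]); print('cap tops y',np.histogram(y,bins=np.arange(.3,.5,.008)))
rel([.4917,.396,.12],[-np.pi/2,0,-np.pi/2])
E
```

```text
[[-0.04   -0.0019  0.0749  0.0239]
 [-0.03   -0.002   0.0755  0.0238]
 [-0.02   -0.0032  0.0755  0.0237]
 [-0.01   -0.0033  0.0759  0.0235]
 [ 0.     -0.0033  0.0752  0.0233]
 [ 0.01   -0.0033  0.0756  0.0231]
 [ 0.02   -0.0033  0.0751  0.023 ]
 [ 0.03   -0.0039  0.0762  0.024 ]
 [ 0.04   -0.0039  0.0754  0.0238]]
cap tops y (array([  0,   0,  34, 224, 262,   0,   0,   0,   0,   0,   0,   0,   0,
         0,   0,   0,   0,   0,   0, 143, 303, 152,   0,   0]), array([0.3  , 0.308, 0.316, 0.324, 0.332, 0.34 , 0.348, 0.356, 0.364,
       0.372, 0.38 , 0.388, 0.396, 0.404, 0.412, 0.42 , 0.428, 0.436,
       0.444, 0.452, 0.46 , 0.468, 0.476, 0.484, 0.492]))
shift cm [ 0.46 16.71  0.22]
turn [-0.     0.003 -0.   ]
```

```bash
python3 -m pendant '[[[0.4,4,-0.1,0,-0.02,0,4.0],[0.4,8,-0.1,0,-0.02,0,4.0],[0.4,12,-0.1,0,-0.02,0,4.0],[0.4,16,-0.1,0,-0.02,0,4.0],[0.4,19,-0.1,0,-0.02,0,4.0],[0.4,21.5,-0.1,0,-0.02,0,4.0],[0.4,23.5,-0.1,0,-0.02,0,4.0],[0.4,24.3,-0.1,0,-0.02,0,4.0],[0.4,24.3,-0.1,0,-0.02,0,4.0],[0.4,24.3,-0.1,0,-0.02,0,0.5],[0.4,24.3,-0.1,0,-0.02,0,0.5],[0.4,24.3,-0.1,0,-0.02,0,0.5],[0.4,24.3,-0.1,0,-0.02,0,0.5],[0.4,24.3,-0.1,0,-0.02,0,0.5]]]' 30
```

```text
time: 3.05
tool_pos: [0.4892, 0.3966, 0.0451]
tool_rot: [-1.57, 0.001, -1.551]
contact_force: [-3.4, 0.2, 6.8]
opening: 0.0241
```

```bash
python3 -m pendant '[[[0,-1.5,0,0,0,0,0.5],[0,-4,0,0,0,0,0.5],[0,-8,0,0,0,0,0.5],[0,-12,0,0,0,0,0.5],[0,-16,0,0,0,0,0.5],[0,-20,0,0,0,0,0.5],[4,-24,0,0,0,0,0.5],[8,-26,0,0,0,0,0.5],[11,-26,0,0,0,0,0.5],[13,-26,0,0,0,0,0.5],[13,-26,0,0,0,0,0.5],[13,-26,0,0,0,0,0.5]]]' 30
python3 - <<'E'
from h import *
c=cam('wrist'); save(c,'w2.png')
E
```

```text
time: 4.25
tool_pos: [0.4919, 0.266, 0.3045]
tool_rot: [-1.57, 0.001, -1.552]
contact_force: [0.5, 0.9, -1.9]
opening: 0.0241
```

View pics/w2.png

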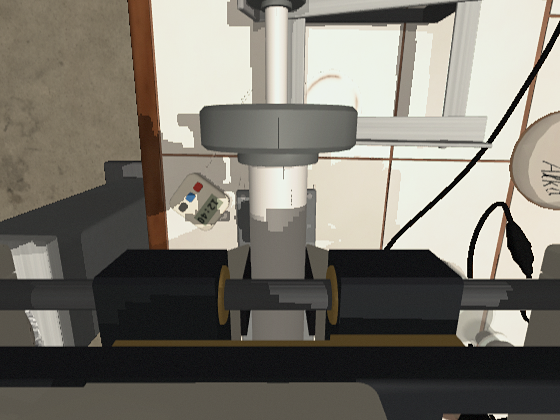

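The cartridge is held square and cartridge 2 has rolled to the stop, but the press is hidden from the wrist camera. I'll take the press from the saved first pictures, using the base plate outline and plunger head in both fixed views.

Run:
```python
from h import *
for n in('top','side'):
    c=cam(n); im=cv2.imread(f'pics/{n}0.png').astype(int)
    g=im.max(2); 
    v,u=np.mgrid[:420,:560]
    d=np.stack([(u-c['cx'])/c['fx'],-(v-c['cy'])/c['fy'],-np.ones(u.shape)],-1)
    M=np.linalg.inv(c['camera_from_world']); d=d@M[:3,:3].T; o=M[:3,3]
    P=lambda z:(o+d*((z-o[2])/d[...,2])[...,None])
    A=P(.010); m=((g<150)&(A[...,0]>.41)&(A[...,0]<.57)&(A[...,1]>-.04)&(A[...,1]<.28)).astype(np.uint8)
    m=cv2.morphologyEx(m,cv2.MORPH_OPEN,np.ones((5,5)))
    k,l,s,_=cv2.connectedComponentsWithStats(m); i=1+s[1:,4].argmax(); pts=A[l==i][:,:2]
    if n=='top': r=cv2.minAreaRect(pts.astype(np.float32)); print(n,r,cv2.boxPoints(r).round(3).tolist())
    H=P(.122); hm=((g<60)&(np.hypot(H[...,0]-.49,H[...,1]-.202)<.035)); q=H[hm][:,:2]; print(n,'head',cv2.minEnclosingCircle(q.astype(np.float32)),q.mean(0))
    crop=cv2.resize(cv2.imread(f'pics/{n}0.png')[(210 if n=='top' else 220):(255 if n=='top' else 300),(210 if n=='top' else 255):(300 if n=='top' else 330)],None,fx=5,fy=5,interpolation=cv2.INTER_CUBIC); cv2.imwrite(f'pics/pc_{n}.png',crop)
a,b=cv2.imread('pics/pc_top.png'),cv2.imread('pics/pc_side.png'); W=450
f=np.zeros((225+400,450,3),np.uint8); f[:225,:450]=a; f[225:,:375]=b; cv2.imwrite('pics/pc.png',f[:600])
```

```text
top ((0.4919407069683075, 0.1143258810043335), (0.11330021917819977, 0.261250764131546), 1.980322241783142) [[0.4309999942779541, 0.24300000071525574], [0.4399999976158142, -0.017999999225139618], [0.5529999732971191, -0.014000000432133675], [0.5440000295639038, 0.24699999392032623]]
top head ((0.48360005021095276, 0.19980381429195404), 0.027502767741680145) [0.48452074 0.19956412]
side head ((0.4916987717151642, 0.20982018113136292), 0.026982145383954048) [0.49137707 0.20988925]
```

View pics/pc.png

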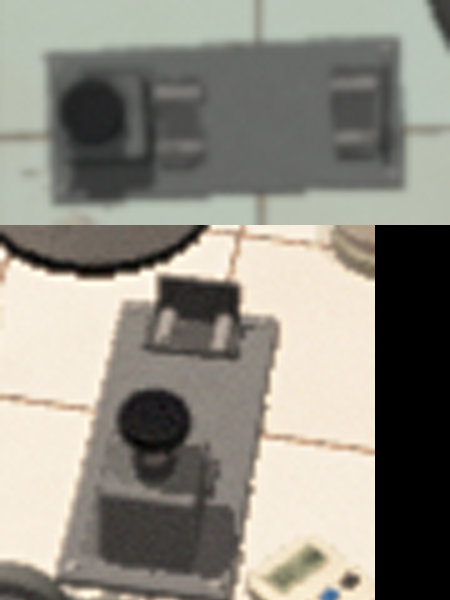

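Run:
```python
from h import *
t=cam('top')
print('L',onz(t,246,234.4,.02),'R',onz(t,281.4,232.2,.02),'mid',onz(t,263.7,233.3,.02))
s=cam('side') 
# low plate side view: bars right support in crop (195,335)->px
print('side R support',onz(s,255+195/5,220+(335-225)/5,.02))
c=cam('wrist'); X=cloud(c).reshape(-1,3); p=st()['tool_pos']; print(p)
# held cartridge: cap toward +y
m=(X[:,2]>.30)&(abs(X[:,0]-p[0])<.05)&(X[:,1]>p[1]+.04)&(X[:,1]<p[1]+.12)&(X[:,2]<.37)
print('cap',X[m].min(0),X[m].max(0)); 
o=core(c,p[0],p[1],.25,.35,hw=.02,L=.06); print(o.round(4))
```

```text
L [0.48834982 0.14562623 0.02      ] R [0.49403835 0.01575746 0.02      ] mid [0.49119297 0.08071731 0.02      ]
side R support [0.49518787 0.02608417 0.02      ]
[0.49156817 0.26688029 0.30347976]
cap [0.461539   0.3068851  0.31886264] [0.5208652  0.34321756 0.3535172 ]
[[-2.500e-02  1.500e-03  3.342e-01  2.460e-02]
 [-1.500e-02  1.000e-03  3.497e-01  2.900e-02]
 [-5.000e-03  9.000e-04  3.500e-01  2.910e-02]
 [ 5.000e-03 -2.400e-03  3.498e-01  3.510e-02]
 [ 1.500e-02  0.000e+00  3.420e-01  3.990e-02]
 [ 2.500e-02  4.000e-04  3.340e-01  2.430e-02]
 [ 3.500e-02  1.000e-04  3.342e-01  2.490e-02]
 [ 4.500e-02 -1.000e-04  3.342e-01  2.420e-02]
 [ 5.500e-02 -1.600e-03  3.499e-01  3.610e-02]]
```

```bash
python3 -m pendant '[[[4,0,-3,0,0,0,0.5],[8,0,-6,0,0,0,0.5],[12,0,-9,0,0,0,0.5],[16,0,-11,0,0,0,0.5],[20.5,0,-11,0,-0.016,0,0.5],[20.5,0,-11,0,-0.016,0,0.5],[20.5,0,-11,0,-0.016,0,0.5]]]' 30
python3 - <<'E'
from h import *
print(st()['tool_pos'],st()['opening'])
c=cam('wrist'); save(c,'w3.png')
E
```

```text
time: 5.25
tool_pos: [0.386, 0.0585, 0.304]
tool_rot: [-1.57, 0.0, -1.537]
contact_force: [-0.2, 0.7, -0.6]
opening: 0.0242
[0.38604282 0.05846348 0.30395896] 0.02419375948120129
```

View pics/w3.png

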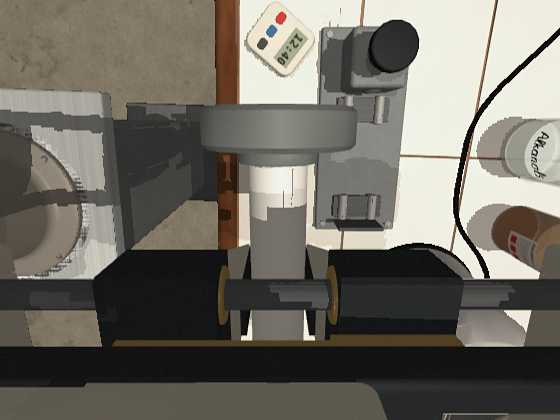

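The press is now clear: plunger head at (394,46), bar pairs at about (350/381,110) and (341/373,207), and the low end plate at (358,226).

Run:
```python
from h import *
c=cam('wrist'); X=cloud(c); I=c['image'].astype(int)
for n,u,v,z in(('head',394,46,.122),('bL1',352,109,.022),('bL2',381,110,.022),('bR1',341,207,.022),('bR2',373,207,.022),('plateR',357,226,.02),('c1',316,226,.01),('c2',400,225,.01)):
    print(n,onz(c,u,v,z)[:2].round(4),X[v,u].round(4))
x=X.reshape(-1,3); g=I.max(2).reshape(-1)
m=(g<70)&(abs(x[:,2]-.122)<.006)&(x[:,0]>.43)&(x[:,0]<.55)&(x[:,1]>.15); r=cv2.minEnclosingCircle(x[m][:,:2].astype(np.float32)); print('head',m.sum(),r,np.median(x[m,2]))
# bar tops: local max z
for lo,hi in((.12,.17),(-.005,.04)):
    m=(x[:,2]>.016)&(x[:,2]<.032)&(x[:,1]>lo)&(x[:,1]<hi)&(abs(x[:,0]-.492)<.04)
    q=x[m]; h=q[:,0]<.492; print(lo,q[h].mean(0).round(4),q[~h].mean(0).round(4),q[:,1].min(),q[:,1].max(),q[:,2].max())
for yy in np.arange(-.03,.02,.004):
    k=(abs(x[:,1]-yy)<.002)&(abs(x[:,0]-.493)<.012); print(round(yy,3),x[k,2].max().round(3) if k.any() else None,end=' ')
```

```text
head [0.4906 0.2013] [0.4909 0.2016 0.1209]
bL1 [0.4782 0.1482] [0.4117 0.1349 0.3327]
bL2 [0.515  0.1484] [0.5152 0.1484 0.0211]
bR1 [0.4753 0.0202] [0.4755 0.0199 0.0209]
bR2 [0.519  0.0218] [0.5193 0.0215 0.0209]
plateR [ 0.5003 -0.0067] [ 0.4959 -0.0015  0.0369]
c1 [ 0.4446 -0.0119] [ 0.4447 -0.0122  0.0089]
c2 [ 0.564  -0.0062] [ 0.5683 -0.0094 -0.0008]
head 2019 ((0.4918998181819916, 0.20065385103225708), 0.022878510877490044) 0.1214979017725637
0.12 [0.4735 0.1593 0.021 ] [0.5123 0.1481 0.0202] 0.13098153478946564 0.16961703509525658 0.030363746803955483
-0.005 [0.4777 0.0143 0.0212] [0.5143 0.0146 0.0212] -0.004629367193057926 0.03657514177188023 0.03195947245757963
-0.03 0.001 -0.026 0.001 -0.022 0.001 -0.018 None -0.014 None -0.01 None -0.006 0.049 -0.002 0.05 0.002 0.021 0.006 0.021 0.01 0.021 0.014 0.021 0.018 0.022
```

```bash
python3 -m pendant '[[[-1,0,4,0,0,0,0.5],[-2.1,0,8,0,0,0,0.5],[-2.1,2,11,0,0,0,0.5],[-2.1,6,11,0,0,0,0.5],[-2.1,10,11,0,0,0,0.5],[-2.1,14,11,0,0,0,0.5],[-2.1,17,11,0,0,0,0.5],[-2.1,19,11,0,0,0,0.5],[-2.1,20,11,0,0,0,0.5],[-2.1,20,11,0,0,0,0.5],[-2.1,20,11,0,0,0,0.5]]]' 30
python3 - <<'E'
from h import *
p=st()['tool_pos']; print(p,st()['opening']); rel([.495,.082,.031])
c=cam('wrist'); print(core(c,p[0],p[1],p[2]-.03,p[2]+.05,hw=.02,L=.06).round(4)); X=cloud(c).reshape(-1,3)
m=(X[:,2]>p[2])&(abs(X[:,0]-p[0])<.05)&(X[:,1]>p[1]+.04)&(X[:,1]<p[1]+.12)&(X[:,2]<p[2]+.06)
print('cap',X[m].min(0),X[m].max(0));
E
```

```text
time: 6.45
tool_pos: [0.4957, 0.0847, 0.1044]
tool_rot: [-1.57, 0.0, -1.534]
contact_force: [0.3, 0.0, -1.1]
opening: 0.0241
[0.49568189 0.08469344 0.10442028] 0.024057590095760358
shift cm [ 0.27  7.34 -0.09]
[[-2.500e-02  1.800e-03  1.350e-01  2.460e-02]
 [-1.500e-02  1.100e-03  1.527e-01  2.890e-02]
 [-5.000e-03  1.000e-03  1.544e-01  2.940e-02]
 [ 5.000e-03 -2.400e-03  1.540e-01  3.520e-02]
 [ 1.500e-02  2.000e-04  1.426e-01  3.960e-02]
 [ 2.500e-02 -1.000e-04  1.350e-01  2.440e-02]
 [ 3.500e-02 -6.000e-04  1.348e-01  2.480e-02]
 [ 4.500e-02 -8.000e-04  1.351e-01  2.430e-02]
 [ 5.500e-02 -2.400e-03  1.520e-01  3.500e-02]]
cap [0.46456272 0.12469375 0.10985694] [0.52371471 0.19984605 0.15431875]
```

```bash
python3 -m pendant '[[[0.2,2,-0.1,0,0,0,0.5],[0.2,4,-0.1,0,0,0,0.5],[0.2,5.5,-0.1,0,0,0,0.5],[0.2,6.5,-0.1,0,0,0,0.5],[0.2,7.0,-0.1,0,0,0,0.5],[0.2,7.3,-0.1,0,0,0,0.5],[0.2,7.4,-0.1,0,0,0,0.5],[0.2,7.4,-0.1,0,0,0,0.5]]]'
python3 -m pendant '[[[0,0,0,0,0,0,4],[0,0,0,0,0,0,4],[0,0,0,0,0,0,4],[0,-1,0,0,0,0,4],[0,-4,0,0,0,0,4],[0,-8,0,0,0,0,4],[0,-12,0,0,0,0,4],[-5,-14,0,0,0,0,0.5],[-10,-14,0,0,0,0,0],[-10,-14,0,0,0,0,0],[-10,-14,0,0,0,0,0]]]'
python3 - <<'E'
from h import *
s=st();p=s['tool_pos']; print(p,s['tool_rot'],s['opening'])
c=cam('wrist'); save(c,'w4.png')
t=cam('top');print(core(t,.495,.083,.045,.07,hw=.02,yaw=.0345).round(4))
rel([.491,.201,.125])
E
```

```text
time: 7.3
tool_pos: [0.4951, 0.082, 0.0308]
tool_rot: [-1.568, 0.0, -1.535]
contact_force: [0.2, 0.4, 2.1]
opening: 0.0243
time: 8.4
tool_pos: [0.49, 0.1828, 0.1702]
tool_rot: [-1.571, -0.0, -1.532]
contact_force: [-0.5, -0.5, -1.3]
opening: 0.0125
[0.49004498 0.18280847 0.17015661] [-1.5705136e+00 -1.8128476e-04 -1.5317702e+00] 0.012483010019930414
[[-0.04   -0.0003  0.0624  0.0228]
 [-0.03    0.0002  0.0606  0.022 ]
 [-0.02   -0.0014  0.0658  0.0189]
 [-0.01   -0.0024  0.0638  0.0218]
 [ 0.     -0.0018  0.0653  0.0213]
 [ 0.01   -0.0015  0.063   0.0221]
 [ 0.02   -0.0008  0.0612  0.0221]
 [ 0.03   -0.0005  0.0659  0.0223]
 [ 0.04    0.0002  0.0608  0.022 ]]
shift cm [-1.99  4.46  0.15]
```

View pics/w4.png

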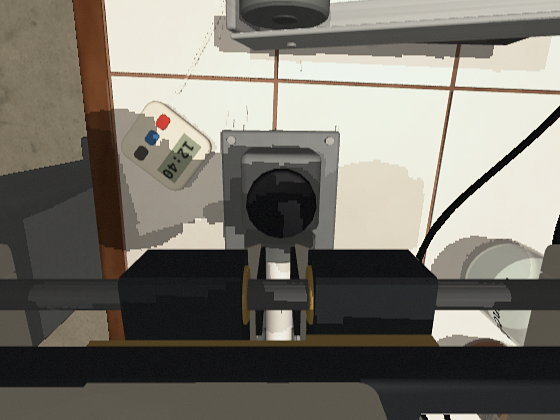

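The head is at (281,203) in front of the fingers, and the cartridge sits in the cradle. Next is the plunger.

```bash
python3 -m pendant '[[[-2,0,0.1,0,0,0,0],[-2,2,0.1,0,0,0,0],[-2,4,0.1,0,0,0,0],[-2,5,0.1,0,0,0,0],[-2,6,0.1,0,0,0,0],[-2,6.7,0.1,0,0,0,0],[-2,7.0,0.1,0,0,0,0],[-2,7.1,0.1,0,0,0,0],[-2,7.1,0.1,0,0,0,0]]]'
```

```text
time: 9.4
tool_pos: [0.4905, 0.2004, 0.1002]
tool_rot: [-1.571, -0.001, -1.536]
contact_force: [-5.4, -4.1, 13.8]
opening: 0.0007
```

```bash
python3 -m pendant '[[[0,0.1,0,0,0,0,0],[0,0.1,0,0,0,0,0],[0,0.1,0,0,0,0,0],[0,0.1,0,0,0,0,0],[0,0.1,0,0,0,0,0],[0,0.1,0,0,0,0,0],[0,0.1,0,0,0,0,0],[0,0.1,0,0,0,0,0],[0,0.1,0,0,0,0,0],[0,0.1,0,0,0,0,0],[0,0.1,0,0,0,0,0],[0,0.1,0,0,0,0,0],[0,0.1,0,0,0,0,0]]]'
python3 -m pendant '[[[0,-1,0,0,0,0,0],[0,-2.5,0,0,0,0,0],[0,-6,0,0,0,0,2],[0,-10,0,0,0,0,4],[4,-10,0,0,0,0,4],[8,-10,0,0,0,0,4],[11.8,-10,0.1,0,0,0,4],[11.8,-10,0.1,0,0,0,4],[11.8,-10,0.1,0,0,0,4],[11.8,-10,0.1,0,0,0,4]]]'
python3 - <<'E'
from h import *
s=st();p=s['tool_pos']; print(p,s['tool_rot'],s['opening'])
c=cam('wrist'); save(c,'w5.png')
print(core(c,.495,.083,.045,.07,hw=.02,yaw=.0345).round(4))
X=cloud(c).reshape(-1,3); k=(X[:,2]>.068)&(X[:,2]<.085)&(abs(X[:,0]-.495)<.012)&(X[:,1]>-.02)&(X[:,1]<.18); y=X[k,1]; 
for q in (y[y>.083],y[y<.083]): print('cap y',q.min() if len(q) else 0,q.max() if len(q) else 0)
k=(abs(X[:,0]-.491)<.015)&(abs(X[:,1]-.201)<.015); print('plunger z',np.median(X[k,2]))
rel([.495,.083,.03])
E
```

```text
time: 10.7
tool_pos: [0.4906, 0.2005, 0.1001]
tool_rot: [-1.571, -0.001, -1.536]
contact_force: [-7.3, -5.2, 20.9]
opening: 0.0007
time: 11.7
tool_pos: [0.4961, 0.0844, 0.1978]
tool_rot: [-1.571, 0.0, -1.535]
contact_force: [0.1, 1.2, 0.2]
opening: 0.04
[0.49609127 0.08435523 0.19777356] [-1.57058995e+00  4.57119212e-04 -1.53502811e+00] 0.0399936840686192
[[-0.04    0.0007  0.0614  0.0234]
 [-0.03    0.0012  0.0616  0.0244]
 [-0.02    0.0012  0.0615  0.024 ]
 [-0.01    0.0012  0.0619  0.0238]
 [ 0.      0.0012  0.0615  0.0236]
 [ 0.01    0.0011  0.0618  0.0233]
 [ 0.02    0.0011  0.0615  0.0231]
 [ 0.03    0.0011  0.0623  0.025 ]
 [ 0.04    0.001   0.0623  0.0248]]
cap y 0.14154813324644452 0.1799813762419006
cap y 0.014722720848405424 0.024179091194415053
plunger z 0.12151152622636249
shift cm [ 0.17 16.77 -0.11]
```

Cartridge 1 is marked: the plunger stop was held for over 1.2 s and it is back up at 0.1215. I'll pick the cartridge up and lift it.

```bash
python3 -m pendant '[[[0.1,4,0,0,0,0,4],[0.1,8,0,0,0,0,4],[0.1,12,0,0,0,0,4],[0.1,14.5,0,0,0,0,4],[0.1,16,0,0,0,0,4],[0.1,16.7,0,0,0,0,4],[0.1,16.7,0,0,0,0,4],[0.1,16.7,0,0,0,0,0.5],[0.1,16.7,0,0,0,0,0.5],[0.1,16.7,0,0,0,0,0.5],[0.1,16.7,0,0,0,0,0.5],[0.1,15.5,0,0,0,0,0.5],[0.1,12,0,0,0,0,0.5],[0.1,8,0,0,0,0,0.5],[0.1,4,0,0,0,0,0.5],[0.1,0,0,0,0,0,0.5],[0.1,-4,0,0,0,0,0.5],[0.1,-6,0,0,0,0,0.5],[0.1,-6,0,0,0,0,0.5]]]' 30
python3 - <<'E'
from h import *
s=st();p=s['tool_pos']; print(p,s['tool_rot'],s['opening'],s['qpos'])
t=cam('top'); I=t['image'].astype(int); save(t,'top1.png')
# tray: grey region
v,u=np.mgrid[:420,:560]
A=np.array([[onz(t,uu,vv,.02) for uu in range(330,440)] for vv in range(180,300)])
g=I[180:300,330:440]; m=((g.max(2)<165)&(np.ptp(g,axis=2)<30)&(A[...,0]>.28)&(A[...,0]<.62)&(A[...,1]<-.22)&(A[...,1]>-.53)).astype(np.uint8)
m=cv2.morphologyEx(m,cv2.MORPH_OPEN,np.ones((5,5)));k,l,ss,_=cv2.connectedComponentsWithStats(m); i=1+ss[1:,4].argmax()
r=cv2.minAreaRect(A[l==i][:,:2].astype(np.float32)); print(r,cv2.boxPoints(r).round(3).tolist())
E
```

```text
time: 13.65
tool_pos: [0.4976, 0.0829, 0.2615]
tool_rot: [-1.563, -0.0, -1.535]
contact_force: [0.1, 0.3, -1.7]
opening: 0.0244
[0.49756083 0.08291858 0.26150716] [-1.56296950e+00 -1.69000832e-04 -1.53487909e+00] 0.024401378613332567 [ 1.30809479e-02  2.73460163e-01  1.52426424e+00  1.00422750e-05
  1.33603961e+00 -2.28392466e-02]
((0.47353804111480713, -0.39347484707832336), (0.2547408938407898, 0.2172415852546692), 17.92879295349121) [[0.3190000057220459, -0.32899999618530273], [0.38600000739097595, -0.5360000133514404], [0.628000020980835, -0.4580000042915344], [0.5609999895095825, -0.25099998712539673]]
```

```bash
python3 -m pendant '[[[0,-4,-4,0,0,0,0.5],[0,-7,-8,0,0,0,0.5],[0,-7,-12.5,0,0,0,0.5],[4,-7,-13,0,0,0,0.5],[8.5,-7,-13,0,0,0,0.5],[13,-7,-13.3,0,0,0,0.5],[17.5,-7,-13.5,0,0,0,0.5],[22,-7,-13.5,0,0,0,0.5],[26.5,-7,-14,0,0,0,0.5],[31,-7,-14,0,0,0,0.5],[35.5,-7,-14.5,0,0,0,0.5],[40,-7,-14.5,0,-0.07,0,0.5],[44.5,-7,-14.5,0,-0.14,0,0.5],[48.3,-7,-14.5,0,-0.21,0,0.5],[48.3,-7,-14.5,0,-0.277,0,0.5],[48.3,-7,-14.5,0,-0.277,0,0.5],[48.3,-7,-14.5,0,-0.277,0,0.5]]]' 30
python3 - <<'E'
from h import *
s=st();p=s['tool_pos']; print(p,s['tool_rot'],s['opening'],s['qpos'])
c=cam('wrist'); save(c,'w6.png')
E
```

```text
time: 15.4
tool_pos: [0.3683, -0.4043, 0.3262]
tool_rot: [-1.571, 0.003, -1.26]
contact_force: [-0.0, -0.7, -1.3]
opening: 0.0243
[ 0.36828969 -0.40428402  0.32618766] [-1.57141275  0.0029685  -1.25952747] 0.024332956857667124 [-9.72260275e-01  3.30702549e-01  1.26887366e+00  2.49987160e-04
  1.54503795e+00 -1.28353686e+00]
```

View pics/w6.png

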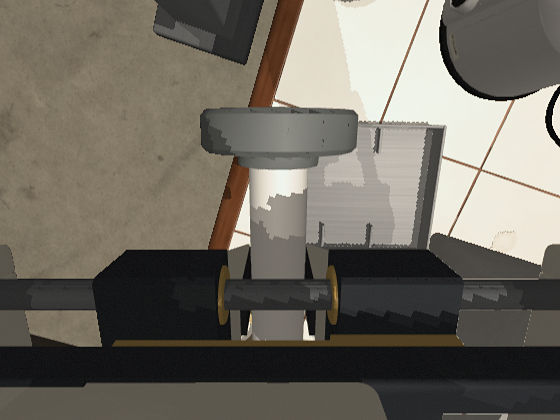

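The tray shows at right, aligned with the tool. Its far corners are at (445,125) and (434,249), and its ribs at (321,235), (369,235) and (377,140).

```bash
cat >> h.py <<'E'
def tray(c,yaw,zz=(.029,.042),box=(.3,.64,-.6,-.2)):
    """rim points in the tray-aligned frame: print extent along tray x (n) and tray y (d)"""
    X=cloud(c).reshape(-1,3); d=np.array([-np.sin(yaw),np.cos(yaw)]); n=np.array([np.cos(yaw),np.sin(yaw)])
    m=(X[:,2]>zz[0])&(X[:,2]<zz[1])&(X[:,0]>box[0])&(X[:,0]<box[1])&(X[:,1]>box[2])&(X[:,1]<box[3])
    return X[m],X[m,:2]@n,X[m,:2]@d,n,d
E
python3 - <<'E'
from h import *
c=cam('wrist'); X=cloud(c)
for k,u,v,z in(('ur',445,125,.036),('lr',434,249,.036),('ribA',321,240,.016),('ribB',369,240,.016),('ribC',377,140,.016),('ul edge',370,124,.036)): print(k,onz(c,u,v,z).round(4),X[v,u].round(3))
for yaw in(.313,):
    q,a,b,n,d=tray(c,yaw); print(len(q)); print(np.percentile(a,[0,1,50,99,100]),np.percentile(b,[0,1,50,99,100]))
    far=a>np.percentile(a,99)-.02; 
    bb=b[far]; aa=a[far]
    for lo in np.arange(bb.min(),bb.max(),.02):
        k=(bb>=lo)&(bb<lo+.02); print(round(lo,3),k.sum(),np.percentile(aa[k],95).round(4) if k.any() else '')
E
```

```text
ur [ 0.557  -0.2738  0.036 ] [ 0.574 -0.269  0.   ]
lr [ 0.6168 -0.4363  0.036 ] [ 0.613 -0.435  0.042]
ribA [ 0.462  -0.4795  0.016 ] [ 0.462 -0.479  0.016]
ribB [ 0.5303 -0.4574  0.016 ] [ 0.531 -0.458  0.014]
ribC [ 0.4857 -0.318   0.016 ] [ 0.488 -0.318  0.008]
ul edge [ 0.4633 -0.3027  0.036 ] [ 0.463 -0.303  0.036]
1306
[0.3319095  0.33788054 0.44357667 0.53330158 0.54347696] [-0.60776086 -0.60511801 -0.44985862 -0.36121859 -0.3593717 ]
-0.394 51 0.5418
```

The tray had already been knocked by about 3 cm; its centre is now (0.474, -0.398). I'll lower cartridge 1 over the near place at (0.4055, -0.420).

```bash
python3 -m pendant '[[[2.6,2,3.1,0,0,0,0.5],[2.6,6,3.1,0,0,0,0.5],[2.6,10.5,3.1,0,0,0,0.5],[2.6,15,3.1,0,0,0,0.5],[2.6,19,3.1,0,0,0,0.5],[2.6,21,3.1,0,0,0,0.5],[2.6,22,3.1,0,0,0,0.5],[2.6,22,3.1,0,0,0,0.5]]]' 30
python3 - <<'E'
from h import *
s=st();p=s['tool_pos']; print(p,s['tool_rot'],s['opening'])
c=cam('wrist'); X=cloud(c).reshape(-1,3); n=np.array([.952,.307]); d=np.array([-.307,.952])
a=X[:,:2]@n; b=X[:,:2]@d
m=(X[:,2]>.03)&(X[:,2]<.041)
k=m&(abs(b+.43)<.03); print('upper wall d', np.histogram(b[k],bins=np.arange(-.46,-.4,.004)))
for lo,hi in((.19,.24),(.42,.47)):
  k=m&(a>lo)&(a<hi)&(b>-.55)&(b<-.44); print('walls n',np.histogram(a[k],bins=np.arange(lo,hi,.004)))
k=(X[:,2]>.01)&(X[:,2]<.02)&(b>-.55)&(b<-.44)&(a>.27)&(a<.39); print('ribs',np.histogram(a[k],bins=np.arange(.27,.39,.004)))
save(c,'w7.png')
E
```

```text
time: 16.3
tool_pos: [0.406, -0.4193, 0.107]
tool_rot: [-1.571, 0.002, -1.258]
contact_force: [1.3, -0.2, -1.5]
opening: 0.0241
[ 0.40598449 -0.4193145   0.10702323] [-1.57127564  0.00163049 -1.25754559] 0.024097167265244336
upper wall d (array([  69,   59,   51,   50,   89,   65,  995, 1452,   62,    0,    0,
          0,    0,    0]), array([-0.46 , -0.456, -0.452, -0.448, -0.444, -0.44 , -0.436, -0.432,
       -0.428, -0.424, -0.42 , -0.416, -0.412, -0.408, -0.404]))
walls n (array([  0,   0,   0,   0,   0,   0, 155, 516,   1,   0,   0,   0]), array([0.19 , 0.194, 0.198, 0.202, 0.206, 0.21 , 0.214, 0.218, 0.222,
       0.226, 0.23 , 0.234, 0.238]))
walls n (array([   0,    0,    0,    0,    0, 1041,  586,    0,    0,    0,    0,
          0]), array([0.42 , 0.424, 0.428, 0.432, 0.436, 0.44 , 0.444, 0.448, 0.452,
       0.456, 0.46 , 0.464, 0.468]))
ribs (array([  0,   0,   0,   0,   0,   0,  39,   8,   0,   0,   0,   0,   0,
         0,   0,   0,   0,   0,   0,   0,   0,   0,   0,   0, 321,  18,
         0,   0,   0]), array([0.27 , 0.274, 0.278, 0.282, 0.286, 0.29 , 0.294, 0.298, 0.302,
       0.306, 0.31 , 0.314, 0.318, 0.322, 0.326, 0.33 , 0.334, 0.338,
       0.342, 0.346, 0.35 , 0.354, 0.358, 0.362, 0.366, 0.37 , 0.374,
       0.378, 0.382, 0.386]))
```

View pics/w7.png

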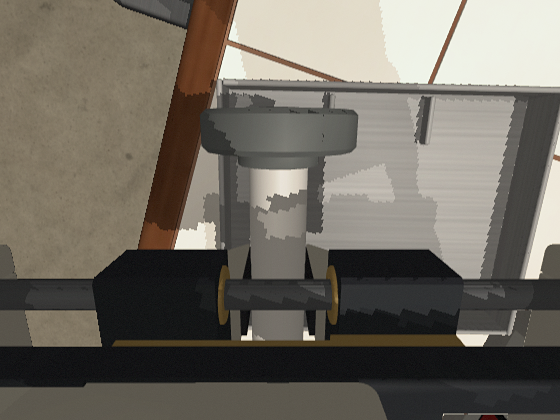

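The wrist view shows the tray directly beneath, its near wall at column 225 and first rib at column 328. Measured walls and ribs put the place 1.5 mm further along, so I'll lower and release.

```bash
python3 -m pendant '[[[-0.2,3,0.15,0,0,0,0.5],[-0.2,5.5,0.15,0,0,0,0.5],[-0.2,7.2,0.15,0,0,0,0.5],[-0.2,8.2,0.15,0,0,0,0.5],[-0.2,8.7,0.15,0,0,0,0.5],[-0.2,8.8,0.15,0,0,0,0.5],[-0.2,8.8,0.15,0,0,0,0.5]]]'
python3 -m pendant '[[[0,0,0,0,0,0,3.3],[0,0,0,0,0,0,3.3],[0,0,0,0,0,0,3.3],[0,-1,0,0,0,0,3.3],[0,-4,0,0,0,0,3.3],[0,-8,0,0,0,0,3.3],[0,-12,0,0,0,0,3.3],[0,-16.5,0,0,0,0,3.3],[0,-21,0,0,0,0,4],[0,-25.5,0,0,0,0,4],[0,-28,0,0,0,0,4],[0,-28,0,0,0,0,4]]]'
python3 - <<'E'
from h import *
c=cam('wrist');  save(c,'w8.png'); n=np.array([.952,.307]); d=np.array([-.307,.952]); q=n*.2593-d*.5215; print(q)
o=core(c,q[0],q[1],.03,.06,yaw=.312,hw=.025); print(o.round(4)); print(st()['tool_pos'],st()['tool_rot'])
E
```

```text
time: 17.05
tool_pos: [0.4073, -0.4183, 0.0207]
tool_rot: [-1.57, -0.002, -1.258]
contact_force: [0.7, 0.5, -1.2]
opening: 0.0241
time: 18.25
tool_pos: [0.4076, -0.4188, 0.3053]
tool_rot: [-1.568, -0.009, -1.258]
contact_force: [0.7, -0.1, -0.2]
opening: 0.0399
[ 0.4069541 -0.4168629]
[[-0.04    0.0051  0.0493  0.0238]
 [-0.03    0.005   0.05    0.0236]
 [-0.02    0.0057  0.049   0.0249]
 [-0.01    0.0057  0.0501  0.0248]
 [ 0.      0.0056  0.0499  0.0245]
 [ 0.01    0.0055  0.0491  0.0244]
 [ 0.02    0.0055  0.0489  0.0242]
 [ 0.03    0.0054  0.0492  0.024 ]
 [ 0.04    0.0054  0.049   0.0239]]
[ 0.40712687 -0.41813362  0.30238917] [-1.56916942 -0.0046084  -1.25779686]
```

```bash
python3 -m pendant '[[[-4.7,-3.8,-2.3,0,0,0,4],[-9.3,-3.8,-0.9,0,0,0,4],[-13.9,-3.8,0.6,0,0.07,0,4],[-18.4,-3.8,2.1,0,0.14,0,4],[-23,-3.8,3.5,0,0.21,0,4],[-27.5,-3.8,5,0,0.288,0,4],[-32,-3.8,6.5,0,0.288,0,4],[-36.5,-3.8,8,0,0.288,0,4],[-41,-3.8,9.4,0,0.288,0,4],[-45.6,-3.8,10.9,0,0.288,0,4],[-48.5,-3.8,14.3,0,0.288,0,4],[-51.6,-3.8,18,0,0.288,0,4],[-55,-3.8,21.6,0,0.288,0,4],[-58.3,-3.8,25,0,0.288,0,4],[-61,-3.8,28.4,0,0.288,0,4],[-65.7,-2,29.9,0,0.288,0,4],[-70.3,0,31.4,0,0.288,0,4],[-74.9,1,32.9,0,0.288,0,4],[-74.9,1.2,32.9,0,0.288,0,4],[-74.9,1.2,32.9,0,0.288,0,4]]]'
python3 - <<'E'
from h import *
s=st(); print(s['tool_pos'],s['tool_rot'])
c=cam('wrist'); print(core(c,.489,.396,.063,.08).round(4))
X=cloud(c).reshape(-1,3); m=(X[:,2]>.082)&(X[:,2]<.1)&(abs(X[:,0]-.49)<.015)&(X[:,1]>.3)&(X[:,1]<.5); y=X[m,1]
for q in (y[y<.396],y[y>.396]): print(np.percentile(q,[1,99]))
rel([.489,.396,.043],[-np.pi/2,0,-1.548])
E
```

```text
time: 20.3
tool_pos: [0.4881, 0.3968, 0.285]
tool_rot: [-1.575, -0.003, -1.543]
contact_force: [-0.8, -1.6, 0.3]
opening: 0.0399
[0.48807518 0.39677083 0.28497146] [-1.57490852 -0.00275872 -1.5434499 ]
[[-0.04    0.0009  0.0757  0.0239]
 [-0.03    0.0006  0.0752  0.0238]
 [-0.02    0.0004  0.0752  0.0236]
 [-0.01    0.      0.0753  0.0234]
 [ 0.     -0.0002  0.075   0.0232]
 [ 0.01    0.0001  0.0749  0.0243]
 [ 0.02   -0.0002  0.0751  0.0241]
 [ 0.03   -0.0005  0.0757  0.024 ]
 [ 0.04   -0.0008  0.0753  0.0238]]
[0.32430439 0.34023674]
[0.45781707 0.4736713 ]
shift cm [-0.07 24.33  0.09]
turn [0.002 0.003 0.002]
```

```bash
python3 -m pendant '[[[-0.3,4,0.1,0,0,0,4.0],[-0.3,8,0.1,0,0,0,4.0],[-0.3,12,0.1,0,0,0,4.0],[-0.3,16,0.1,0,0,0,4.0],[-0.3,19,0.1,0,0,0,4.0],[-0.3,21.5,0.1,0,0,0,4.0],[-0.3,23.5,0.1,0,0,0,4.0],[-0.3,24.2,0.1,0,0,0,4.0],[-0.3,24.2,0.1,0,0,0,4.0],[-0.3,24.2,0.1,0,0,0,0.5],[-0.3,24.2,0.1,0,0,0,0.5],[-0.3,24.2,0.1,0,0,0,0.5],[-0.3,24.2,0.1,0,0,0,0.5],[-0.3,24.2,0.1,0,0,0,0.5]]]' 30
python3 -m pendant '[[[0,-1.5,0,0,0,0,0.5],[0,-4,0,0,0,0,0.5],[0,-8,0,0,0,0,0.5],[0,-12,0,0,0,0,0.5],[0,-16,0,0,0,0,0.5],[0,-20,0,0,0,0,0.5],[5,-22,0,0,0,0,0.5],[10,-22,0,0,0,0,0.5],[15,-22,0,0,0,0,0.5],[20,-22,0,0,0,0,0.5],[25,-21,0,0,0,0,0.5],[29,-18,0,0,0,0,0.5],[31.4,-15,0,0,0,0,0.5],[31.4,-11,0,0,0,0,0.5],[31.4,-8,0,0,0,0,0.5],[31.4,-8,0,0,0,0,0.5],[31.4,-8,0,0,0,0,0.5]]]' 30
cat > held.py <<'E'
from h import *
s=st();p=s['tool_pos']; print(p,s['tool_rot'],s['opening'])
c=cam('wrist'); o=core(c,p[0],p[1],p[2]-.03,p[2]+.05,hw=.02,L=.06); print(o[-5:].round(4)); X=cloud(c).reshape(-1,3)
m=(X[:,2]>p[2]-.02)&(abs(X[:,0]-p[0])<.03)&(X[:,1]>p[1]+.03)&(X[:,1]<p[1]+.09)&(X[:,2]<p[2]+.054)
print('cap dy inner/outer',np.percentile(X[m&(X[:,2]>p[2]+.04),1]-p[1],[1,99]),'top dz',X[m,2].max()-p[2])
E
python3 held.py; python3 -c "
from h import *
rel([.4962,.083,.031],[-np.pi/2,0,-1.536])"
```

```text
time: 21.75
tool_pos: [0.4908, 0.3994, 0.0472]
tool_rot: [-1.569, 0.001, -1.546]
contact_force: [-0.4, -1.3, 7.5]
opening: 0.0241
time: 23.45
tool_pos: [0.4984, 0.0854, 0.1268]
tool_rot: [-1.57, 0.0, -1.546]
contact_force: [0.5, 0.3, -0.6]
opening: 0.0243
[0.49841322 0.08544736 0.1267692 ] [-1.57033023e+00  1.58608480e-04 -1.54556451e+00] 0.024316055738911536
[[ 1.500e-02  2.000e-04  1.647e-01  3.970e-02]
 [ 2.500e-02  2.000e-04  1.559e-01  2.480e-02]
 [ 3.500e-02  2.000e-04  1.556e-01  2.460e-02]
 [ 4.500e-02 -3.000e-04  1.556e-01  2.490e-02]
 [ 5.500e-02 -1.000e-04  1.729e-01  3.980e-02]]
cap dy inner/outer [0.05898692 0.07455379] top dz 0.04811514324749158
shift cm [ 0.25  9.66 -0.33]
turn [-0.003 -0.009 -0.   ]
```

```bash
python3 -m pendant '[[[0.2,3,-0.2,0,-0.01,0,0.5],[0.2,5.5,-0.2,0,-0.01,0,0.5],[0.2,7.5,-0.2,0,-0.01,0,0.5],[0.2,8.6,-0.2,0,-0.01,0,0.5],[0.2,9.1,-0.2,0,-0.01,0,0.5],[0.2,9.4,-0.2,0,-0.01,0,0.5],[0.2,9.5,-0.2,0,-0.01,0,0.5],[0.2,9.5,-0.2,0,-0.01,0,0.5]]]'
python3 -m pendant '[[[0,0,0,0,0,0,4],[0,0,0,0,0,0,4],[0,0,0,0,0,0,4],[0,-1,0,0,0,0,4],[0,-4,0,0,0,0,4],[0,-8,0,0,0,0,4],[0,-12,0,0,0,0,4],[0,-16,0,0,0,0,4],[0,-16,0,0,0,0,4]]]'
python3 - <<'E'
from h import *
c=cam('wrist'); print(st()['tool_pos'],core(c,.4955,.083,.045,.07,hw=.02,yaw=.0345).round(4)[::2])
X=cloud(c).reshape(-1,3); k=(X[:,2]>.068)&(X[:,2]<.085)&(abs(X[:,0]-.495)<.012)&(X[:,1]>-.02)&(X[:,1]<.18); y=X[k,1]; 
print('cap inner',y[y<.083].max(),y[y>.083].min())
rel([.491,.201,.15])
E
```

```text
time: 24.3
tool_pos: [0.4966, 0.0834, 0.0335]
tool_rot: [-1.569, 0.0, -1.535]
contact_force: [-7.2, -0.1, 14.3]
opening: 0.024
time: 25.2
tool_pos: [0.4991, 0.0833, 0.1969]
tool_rot: [-1.559, -0.0, -1.536]
contact_force: [0.5, 0.3, -0.9]
opening: 0.0401
[0.49766268 0.0832799  0.19399807] [[-0.04    0.0005  0.0619  0.0243]
 [-0.02    0.0005  0.0614  0.0239]
 [ 0.      0.0006  0.0618  0.0234]
 [ 0.02    0.0002  0.0621  0.0241]
 [ 0.04    0.0008  0.0621  0.0246]]
cap inner 0.024812844776669063 0.14159160531996634
shift cm [-11.79   4.4   -0.28]
```

Cartridge 2 is seated, with its core top at 0.062 and its caps at the same place as cartridge 1's. Now I'll press the plunger.

```bash
python3 -m pendant '[[[-4,0,-0.1,0,0,0,2],[-8,0,-0.2,0,0,0,0],[-11.8,0,-0.25,0,0,0,0],[-11.8,3,-0.25,0,0,0,0],[-11.8,5.5,-0.25,0,0,0,0],[-11.8,7,-0.25,0,0,0,0],[-11.8,8,-0.25,0,0,0,0],[-11.8,9,-0.25,0,0,0,0],[-11.8,9.4,-0.25,0,0,0,0],[-11.8,9.5,-0.25,0,0,0,0],[-11.8,9.5,-0.25,0,0,0,0]]]'
```

```text
time: 26.35
tool_pos: [0.4883, 0.2013, 0.0998]
tool_rot: [-1.571, 0.001, -1.536]
contact_force: [-15.3, -1.3, 41.1]
opening: 0.0005
```

```bash
python3 -m pendant '[[[0,-0.15,0,0,0,0,0],[0,-0.15,0,0,0,0,0],[0,-0.15,0,0,0,0,0],[0,-0.15,0,0,0,0,0],[0,-0.15,0,0,0,0,0],[0,-0.15,0,0,0,0,0],[0,-0.15,0,0,0,0,0],[0,-0.15,0,0,0,0,0],[0,-0.15,0,0,0,0,0],[0,-0.15,0,0,0,0,0],[0,-0.15,0,0,0,0,0],[0,-0.15,0,0,0,0,0],[0,-0.15,0,0,0,0,0]]]'
```

```text
time: 27.65
tool_pos: [0.4882, 0.2012, 0.1]
tool_rot: [-1.572, 0.0, -1.536]
contact_force: [-12.4, -1.5, 28.6]
opening: 0.0004
```

Held at the stop for 1.3 s. Now up and back over the cradle.

```bash
python3 -m pendant '[[[0,-1,0,0,0,0,0],[0,-2.5,0,0,0,0,0],[0,-6,0.2,0,0,0,2],[0,-10,0.5,0,0,0,4],[4,-10,0.5,0,0,0,4],[8,-10,0.5,0,0,0,4],[11.8,-10,0.4,0,0,0,4],[11.8,-10,0.4,0,0,0,4],[11.8,-10,0.4,0,0,0,4],[11.8,-10,0.4,0,0,0,4]]]'
python3 - <<'E'
from h import *
c=cam('wrist'); print(st()['tool_pos'],core(c,.4955,.083,.045,.07,hw=.02,yaw=.0345).round(4)[::2])
X=cloud(c).reshape(-1,3); k=(X[:,2]>.068)&(X[:,2]<.085)&(abs(X[:,0]-.495)<.012)&(X[:,1]>-.02)&(X[:,1]<.18); y=X[k,1]; 
print('cap inner',y[y<.083].max(),y[y>.083].min())
k=(abs(X[:,0]-.491)<.015)&(abs(X[:,1]-.201)<.015); print('plunger z',np.median(X[k,2]))
rel([.496,.0832,.031],[-np.pi/2,0,-1.536])
E
```

```text
time: 28.65
tool_pos: [0.4974, 0.084, 0.1969]
tool_rot: [-1.571, 0.0, -1.535]
contact_force: [0.7, 0.2, -0.6]
opening: 0.0401
[0.49741513 0.0842256  0.19699244] [[-0.04    0.0004  0.0621  0.0233]
 [-0.02    0.001   0.0621  0.0239]
 [ 0.      0.0004  0.062   0.0246]
 [ 0.02    0.0004  0.0622  0.024 ]
 [ 0.04    0.0009  0.0619  0.0246]]
cap inner 0.024786333923101728 0.14186504634859398
plunger z 0.12147121283593493
shift cm [ 0.1  16.6  -0.14]
turn [ 0.     0.001 -0.   ]
```

```bash
python3 -m pendant '[[[0.1,4,-0.1,0,0,0,4],[0.1,8,-0.1,0,0,0,4],[0.1,12,-0.1,0,0,0,4],[0.1,14.5,-0.1,0,0,0,4],[0.1,16,-0.1,0,0,0,4],[0.1,16.6,-0.1,0,0,0,4],[0.1,16.6,-0.1,0,0,0,4],[0.1,16.6,-0.1,0,0,0,0.5],[0.1,16.6,-0.1,0,0,0,0.5],[0.1,16.6,-0.1,0,0,0,0.5],[0.1,16.6,-0.1,0,0,0,0.5],[0.1,15.5,-0.1,0,0,0,0.5],[0.1,12,-0.1,0,0,0,0.5],[0.1,8,-0.1,0,0,0,0.5],[0.1,4,-0.1,0,0,0,0.5],[0.1,0,-0.1,0,0,0,0.5],[0.1,-4,-0.1,0,0,0,0.5],[0.1,-6,-0.1,0,0,0,0.5],[0.1,-6,-0.1,0,0,0,0.5]]]' 30
python3 held.py
```

```text
time: 30.6
tool_pos: [0.4982, 0.0822, 0.261]
tool_rot: [-1.563, -0.0, -1.536]
contact_force: [0.4, -0.3, -1.0]
opening: 0.0242
[0.49816685 0.08219111 0.260987  ] [-1.56284946e+00 -1.48904398e-04 -1.53589271e+00] 0.024190489750022
[[ 1.500e-02 -0.000e+00  2.994e-01  3.990e-02]
 [ 2.500e-02 -1.000e-04  2.915e-01  2.440e-02]
 [ 3.500e-02 -6.000e-04  2.916e-01  2.510e-02]
 [ 4.500e-02 -8.000e-04  2.918e-01  2.460e-02]
 [ 5.500e-02 -2.500e-03  3.080e-01  3.500e-02]]
cap dy inner/outer [0.05985183 0.07565496] top dz 0.049851640877106695
```

```bash
python3 -m pendant '[[[0,-4,-4,0,0,0,0.5],[0,-7,-8,0,0,0,0.5],[0,-7,-12.5,0,0,0,0.5],[4,-7,-13,0,0,0,0.5],[8.5,-7,-13,0,0,0,0.5],[13,-7,-13.3,0,0,0,0.5],[17.5,-7,-13.5,0,0,0,0.5],[22,-7,-13.5,0,0,0,0.5],[26.5,-7,-14,0,0,0,0.5],[31,-7,-14,0,0,0,0.5],[35.5,-7,-14.5,0,0,0,0.5],[40,-7,-14.5,0,-0.07,0,0.5],[44.5,-7,-14.5,0,-0.14,0,0.5],[48.3,-7,-14.5,0,-0.21,0,0.5],[48.3,-7,-14.5,0,-0.277,0,0.5],[48.3,-7,-14.5,0,-0.277,0,0.5],[48.3,-7,-14.5,0,-0.277,0,0.5]]]' 30
python3 - <<'E'
from h import *
s=st();p=s['tool_pos']; print(p,s['tool_rot'],s['opening'])
c=cam('wrist'); save(c,'w9.png')
E
```

```text
time: 32.35
tool_pos: [0.3683, -0.4049, 0.3257]
tool_rot: [-1.571, 0.003, -1.261]
contact_force: [-0.4, 1.2, -1.4]
opening: 0.024
[ 0.36833425 -0.40489086  0.32567959] [-1.57144132  0.00295631 -1.26053862] 0.023986825568056896
```

View pics/w9.png

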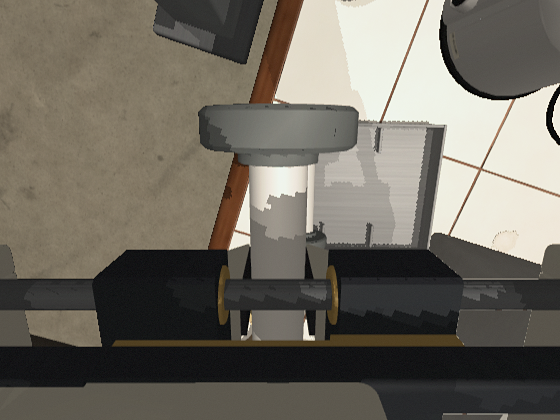

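The tray hasn't moved: its corner is at (444,126) as before, and cartridge 1 is in the near place. I'll go above the middle place.

```bash
python3 -m pendant '[[[1,0,4,0,0,0,0.5],[2.3,0,8,0,0,0,0.5],[2.3,2,10.8,0,0,0,0.5],[2.3,6,10.8,0,0,0,0.5],[2.3,10.5,10.8,0,0,0,0.5],[2.3,15,10.8,0,0,0,0.5],[2.3,19,10.8,0,0,0,0.5],[2.3,20.5,10.8,0,0,0,0.5],[2.3,21,10.8,0,0,0,0.5],[2.3,21,10.8,0,0,0,0.5]]]' 30
python3 - <<'E'
from h import *
s=st();p=s['tool_pos']; print(p,s['tool_rot'],s['opening'],s['contact_force'])
c=cam('wrist'); X=cloud(c).reshape(-1,3); n=np.array([.952,.307]); d=np.array([-.307,.952])
print('tcp n,d',p[:2]@n,p[:2]@d)
a=X[:,:2]@n; b=X[:,:2]@d
m=(X[:,2]>.03)&(X[:,2]<.041)
k=m&(abs(b+.43)<.012); print('upper wall d', np.percentile(b[k],[2,98]))
for lo,hi in((.2,.23),(.42,.47)):
  k=m&(a>lo)&(a<hi)&(b>-.53)&(b<-.44); print('walls n',np.percentile(a[k],[2,98]))
k=(X[:,2]>.06)&(X[:,2]<.075)&(b>-.6)&(b<-.44)&(a>.22)&(a<.33); print('cap1 top n',np.median(a[k]),k.sum())
E
```

```text
time: 33.4
tool_pos: [0.4787, -0.3937, 0.1173]
tool_rot: [-1.571, 0.0, -1.259]
contact_force: [0.1, -1.0, -1.3]
opening: 0.0239
[ 0.47866352 -0.39370738  0.11730388] [-1.57079854e+00  2.54378823e-04 -1.25860359e+00] 0.023885333250176253 [ 0.12107856 -1.03296768 -1.29151153]
tcp n,d 0.33481950592138243 -0.5217591235051732
upper wall d [-0.44019522 -0.42797061]
walls n [0.21721993 0.22211024]
walls n [0.44223781 0.44714532]
cap1 top n 0.26636384267758556 1574
```

```bash
python3 -m pendant '[[[0,3,0.05,0,0,0,0.5],[0,6,0.05,0,0,0,0.5],[0,8,0.05,0,0,0,0.5],[0,9,0.05,0,0,0,0.5],[0,9.5,0.05,0,0,0,0.5],[0,9.8,0.05,0,0,0,0.5],[0,9.8,0.05,0,0,0,0.5]]]'
python3 -m pendant '[[[0,0,0,0,0,0,3.3],[0,0,0,0,0,0,3.3],[0,0,0,0,0,0,3.3],[0,-1,0,0,0,0,3.3],[0,-4,0,0,0,0,3.3],[0,-8,0,0,0,0,3.3],[0,-12,0,0,0,0,3.3],[0,-16.5,-2,0,0,0,3.3],[0,-21,-5,0,0,0,4],[0,-25.5,-8,0,0,0,4],[-5,-28,-12,0,0,0,4],[-5,-28,-14,0,0,0,4],[-5,-28,-14,0,0,0,4]]]'
python3 - <<'E'
from h import *
print(st()['tool_pos'],st()['contact_force'])
c=cam('wrist');  save(c,'w10.png'); n=np.array([.952,.307]); d=np.array([-.307,.952]); X=cloud(c).reshape(-1,3); a=X[:,:2]@n; b=X[:,:2]@d
for nn in(.2655,.3345):
    q=n*nn-d*.5215; print(core(c,q[0],q[1],.03,.06,yaw=.312,hw=.025).round(4)[::2])
    k=(X[:,2]>.055)&(X[:,2]<.075)&(abs(a-nn)<.015); bb=b[k]; print('caps inner d',bb[bb<-.5215].max(),bb[bb>-.5215].min())
t=cam('top'); save(t,'top2.png'); Y=cloud(t).reshape(-1,3); k=(abs(Y[:,0]-.491)<.012)&(abs(Y[:,1]-.201)<.012); print('plunger',np.median(Y[k,2]))
k=(Y[:,0]>.44)&(Y[:,0]<.68)&(Y[:,1]>.33)&(Y[:,1]<.46)&(Y[:,2]>.07)&(Y[:,2]<.2); print('track leftovers',k.sum())
i=np.vstack([cv2.resize(t['image'][195:290,330:450],(560,443))[:,:,::-1][:300],c['image'][:300,:,::-1]]); cv2.imwrite('pics/fin.png',i)
E
```

```text
time: 34.15
tool_pos: [0.4794, -0.3946, 0.0201]
tool_rot: [-1.57, -0.001, -1.259]
contact_force: [0.1, 0.8, -1.6]
opening: 0.0244
time: 35.45
tool_pos: [0.3275, -0.3893, 0.3028]
tool_rot: [-1.571, -0.005, -1.261]
contact_force: [0.1, 0.1, 0.1]
opening: 0.0399
[ 0.32746357 -0.38925691  0.30281492] [0.08363901 0.13927186 0.11179797]
[[-0.04   -0.0016  0.0488  0.0246]
 [-0.02   -0.0012  0.0487  0.0243]
 [ 0.     -0.0019  0.049   0.0234]
 [ 0.02   -0.0016  0.0489  0.0234]
 [ 0.04   -0.0016  0.0495  0.0243]]Traceback (most recent call last):
  File "<stdin>", line 6, in <module>
    return umr_maximum(a, axis, None, out, keepdims, initial, where)
ValueError: zero-size array to reduction operation maximum which has no identity
```

Run:
```python
from h import *
c=cam('wrist'); n=np.array([.952,.307]); d=np.array([-.307,.952])
for nn in(.2655,.3345):
    q=n*nn-d*.5215; print(core(c,q[0],q[1],.03,.06,yaw=.312,hw=.025).round(4)[::3])
t=cam('top'); Y=cloud(t).reshape(-1,3); k=(abs(Y[:,0]-.491)<.012)&(abs(Y[:,1]-.201)<.012); print('plunger',np.median(Y[k,2]))
s=cam('side'); Y=cloud(s).reshape(-1,3);k=(abs(Y[:,0]-.491)<.012)&(abs(Y[:,1]-.201)<.012); print('plunger side',np.median(Y[k,2]))
i=np.vstack([cv2.resize(t['image'][195:290,330:450],(560,443))[:,:,::-1][:300],c['image'][:300,:,::-1]]); cv2.imwrite('pics/fin.png',i)
```

```text
[[-0.04   -0.0013  0.0488  0.0247]
 [-0.01   -0.0014  0.0492  0.0239]
 [ 0.02   -0.0015  0.0496  0.0233]]
[[-0.04   -0.0009  0.0485  0.0234]
 [-0.01   -0.0006  0.0491  0.0235]
 [ 0.02    0.0001  0.049   0.0242]]
plunger 0.1211627220697582
plunger side 0.12076826785982409
```

View pics/fin.png

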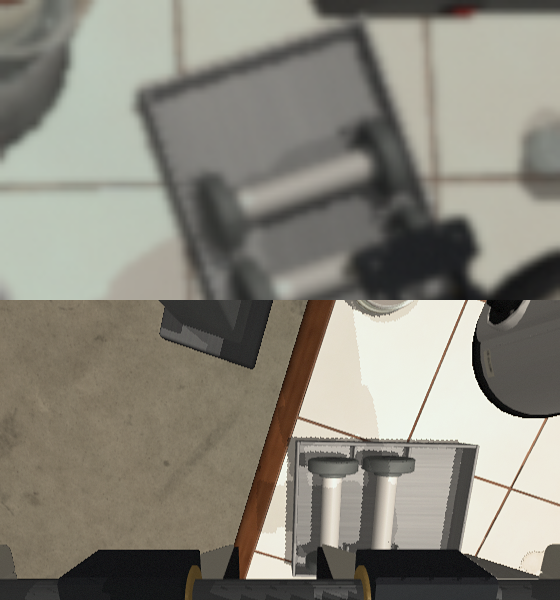

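Both cartridges lie flat in the tray (composite at (332,500) and (385,500)) with their core tops 49 mm up, as the text implies. The plunger is up and the robot is clear, so I'll hand in.

```bash
python3 -c "
from h import *
robot.hand_in(); print(st()['time'])"
```

```text
the job is handed in; nothing more can be done
the job is handed in; nothing more can be done
```

Both cartridges are marked and lying flat in the tray, and the job was handed in at about 36 s. This start had only two cartridges, with the lab timer there instead of a third.

- **Marking:** I did them in track order. Each sat in the cradle while I pushed the plunger to its stop (tool tip at 0.100 m) for over 1.2 s. The plunger came back up each time.
- **Tray:** It had been knocked about 3 cm aside before the first placing, so I measured it again and put the cartridges in the near and middle places.
- **Last checks:** Core tops were at 0.049 m, which puts the cartridge centres about 36 mm up. The plunger top read 0.121 m in both fixed cameras, and the robot was clear of everything with no contact force.
- **Disagreements and off readings:**
    - The side and top camera rays differed by about 1 cm on the press, so I used the wrist camera for its position.
    - The first second-stroke reading, at the stop, was 41 N vertical at the fingertips (120 N wrist limit). I backed off to 29 N for the hold. I took the 40 N limit to apply to the arm and gripper body, not the fingers.
    - In the last check, the cap-position reading along the tray failed because the caps were out of view. I didn't check for cartridges left on the track either. The picture showed both cartridges inside the walls, though part of them was hidden from each camera.

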